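# Find a rotor's heavy side on a balance stand and hold it down

### The job

The disc rotor in the balance stand is out of balance, with a heavy side that cannot be seen. Turn the rotor by its rim, by hand, to find the heavy side by feel and by how it rolls when let go, then turn it so that the heavy side is straight below the shaft. Finish while still gripping the rotor and holding it still like that; do not push away the reel and the tin near the stand.

Things in the scene. Friction and masses are not known exactly. Their poses are not given: they have to be found in the camera images.
- stand: balance stand bolted to the bench: dark steel base plate 136 mm (x) by 112 mm (y), 12 mm thick, with two grey pillars standing 37 to 53 mm either side of the rotor's middle along x, topped by round bearing housings of 20 mm radius about the shaft. Origin: middle of the plate's underside; x along the shaft, z up
- shaft_mid (a point): point on the shaft's axis at the middle of the rotor, 85 mm above the bench; fixed to the stand, does not turn. x runs along the level shaft, z is up
- rim_top (a point): highest point of the rotor's rim, 60 mm above the shaft's axis (145 mm above the bench), straight over shaft_mid; fixed to the stand, does not turn. The rotor is a closed aluminium disc, 60 mm radius, 18 mm wide along the shaft, flat faces (hub within 24 mm radius), the same all round but for its slot. Its heavy side is hidden inside
- slot (a point): outer end of the dark keyway slot on the rotor, 55 mm from the shaft's axis, at the middle of the disc's width; turns with the rotor. The slot, 6 mm wide and 30 mm long, is drawn on both faces and only serves to see the angle: the heavy side lies at a new, unknown angle to it in every start
- rotor (a joint): angle of the rotor, rad, no stops; 0 = slot straight up, growing as the rotor's top moves towards -y of the stand. The bearings drag: let go with its heavy side to one side, the rotor rolls towards heavy side down in 1 to 3 s, does not swing past, and stops 15 to 40 degrees short, the same from either side. Nearer than that to straight down (or straight up) it stays as left. Turning it takes up to 5 N at the rim
- reel_mid (a point): centre of a solder reel, 55 mm across, 38 mm tall, standing loose on the thin bench sheet to the left of the stand; to be left alone
- tin_mid (a point): centre of a round flux tin, 51 mm across, 19 mm tall, lying loose on the bench 125 to 160 mm from the stand's middle on its -y side (right of it); to be left alone
Things that resemble listed ones, but are neither listed nor needed, are in the scene too. There is more than one size of the stand; the one meant has the size given above.

How it is judged:
At the end, for the whole second after the job is handed in: The rotor's heavy side (the hidden weight slug_c0; its z axis points from it to the shaft) is within 0.16 rad (9 degrees) of straight below the shaft, the fingers press on the rotor with more than 3 N and the rotor does not turn (below 0.1 rad/s) (angle between slug_c0's own z axis and vertical below 0.16 rad and contact force between the fingers and rotor above 3 N and velocity of joint rotor between -0.1 and 0.1 rad/s); the arm keeps its last pose, push and grip.
It fails at once if the reel is pushed more than 30 mm (distance of reel_mid from where it was at the start of the episode above 0.03 m).
It fails at once if the tin is pushed more than 30 mm (distance of tin_mid from where it was at the start of the episode above 0.03 m).
It also fails if it takes over 61 s, if anything falls off the work surface, if the arm or the gripper's body presses on something with over 40 N, if the wrist force passes 120 N, or if a joint passes its speed limit or range.

### The arm

A 7-joint arm with a two-finger parallel gripper is mounted at the origin on a cart in front of the work surface, level with it; the furniture and walls round the work are solid. World frame = base frame: x ahead of the robot, y to its left, z up, the work surface at z = 0. Lengths are in m, angles in rad, forces in N, time in s.
With the tool pointing down it reaches from about 0.35 to 0.9 m from the base axis. Payload 8.1 kg.
Tool frame: the origin (TCP) lies midway between the tips of the shut fingers; the grasp point (between the pads) lies behind it (arm.tcp_to_grasp is the z of the grasp point in the tool frame, in m); z points along the fingers, y is the line along which they close (so a half turn about z gives the same grasp; the last joint's range is limited). The gripper opens to 92 mm and grips with 3 to 60 N. Pads are 19 mm wide; open, the fingers measure 130 mm over their backs; the gripper's body (75 mm by 190 mm) begins 47 mm behind the grasp point.
Start: joints at [1.24, 0.434, 0.025, 1.573, -0.012, 1.134, -0.075], TCP at [0.141, -0.609, 0.227] pointing down, gripper open.
Joint ranges: [-2.62, 2.62], [-0.44, 2.09], [-1.27, 1.32], [0.08, 2.57], [-1.32, 4.46], [0.12, 2], [-2.74, 2.74]. Speed limits (rad/s): [2.22, 2.22, 3.01, 3.01, 3.14, 3.14, 3.14].

### API

Orientations are given as a rotation vector (axis times angle).
In Python, from cell import readout, vision, arm gives the robot as it stands.
- The arm moves only by the tool carry_out, never from a script. Its argument "increments" is one flat list of numbers, 6 for each row, row after row: the shift along the world's x, y, z in mm, then the turn, a rotation vector about the world's x, y, z in rad. In form: [tx, ty, tz, wx, wy, wz, tx, ty, tz, wx, wy, wz, ...]. A call has 1 to 20 rows; each row shifts and turns the commanded pose from where the row before left it; what a row does not reach is not made up. A row lasts 1/8 s, in which the tool goes at most 62.5 mm and 10.7 degrees, less where a joint would pass 70% of its speed; a pose out of reach is approached as far as the arm can. A call with a gripper value outside its range is refused whole. "grip" is the closure, from 0 (fully open) to 1 (shut), set as the call begins (left out, the last holds). The fingers move at their own pace and stop on an object; "newtons" is the grip in N (left out, the last holds). Time passes only in rows, so rows that do not move let the fingers close. It gives the time, the measured TCP pose, the force, the opening and the grip force at its end, in the units of the state.
- readout.observe(): the state, without advancing time (a new reading comes with each control period).
- vision.get_image(name): name is "scene" or "top"; returns the picture (420x560x3 uint8, red, green, blue); there is no depth.
- vision.calibration(name): a dict with "fov_y" (degrees; the focal length in pixels is half the picture's height over the tangent of half this angle, whatever the lens; pixels are square), "cx", "cy" (the principal point, pixels), "k1" (the pictures are not rectified: a ray, as slopes to the right and down, at radius r is drawn at 1 + k1 r^2 times it, then the intrinsics apply), "pose" (4x4, takes a point from camera to world coordinates). Camera axes: x right, y up, looking along -z (the intrinsics and any distortion apply to the point x, -y, -z); pixel columns grow to the right and rows downward; lengths in m; the calibration is good to about 2 mm. A picture is of the moment at which its call begins. calibration takes no time and is no camera call.
- arm.sign_off(): hands the job in; it is judged then, once.
The state is a dict: "clock": time; "joints": joint angles; "dq": joint speeds; "joint_efforts": joint torques, N m; "position": TCP position; "ee_rot": TCP orientation; "force": force on the tool from outside, world axes, zero at the start; "ft_torque": the same for the moment, N m; "width": opening from 0.0 (shut) to 1.0 (fully open); "gripper_force": force on a finger pad.
Only numpy, scipy, OpenCV 4.12 (cv2) and the standard library are available. Lean on these libraries where they do the work, as an engineer would, in place of code of your own. Each camera call takes 0.05 s, during which the arm holds its last target. There are 200 camera calls.

## Working session

There is one attempt and no reset: what is moved stays moved. The work goes in short steps, Python scripts to look and compute and a tool call to move; the robot and the scene stay as the last step left them, time stands still between calls to the robot, and variables do not carry over. Pictures are saved under pics/ and viewed, at most 10 in all, crops included, and the job is handed in when it is done.

Besides the shell and the picture viewer there is one more tool, called after "Call:" as name(argument=value, ...) on one line, values as JSON. carry_out: Moves the arm, as the interface text tells. Its arguments: {"type":"object","properties":{"increments":{"type":"array","items":{"type":"number"}},"grip":{"type":"number"},"newtons":{"type":"number"}},"required":["increments"]}

```bash
mkdir -p pics
cat > h.py <<'E'
import numpy as np, cv2
from cell import readout, vision, arm
def snap(n,f,crop=None,s=1):
    im=vision.get_image(n)
    if crop: a,b,c,d=crop; im=im[b:d,a:c]
    im=cv2.resize(im,None,fx=s,fy=s,interpolation=cv2.INTER_CUBIC)
    cv2.imwrite('pics/'+f,im[:,:,::-1])
def K(n):
    c=vision.calibration(n); f=210/np.tan(np.radians(c['fov_y'])/2); return c,f
def proj(n,P):
    c,f=K(n); T=np.linalg.inv(np.array(c['pose'])); q=T[:3,:3]@np.array(P)+T[:3,3]
    s=np.array([q[0],-q[1]])/-q[2]; s=s*(1+c['k1']*(s@s)); return s*f+[c['cx'],c['cy']]
def ray(n,uv):
    c,f=K(n); d=(np.array(uv)-[c['cx'],c['cy']])/f; s=d.copy()
    for _ in range(20): s=d/(1+c['k1']*(s@s))
    T=np.array(c['pose']); return T[:3,3], T[:3,:3]@np.array([s[0],-s[1],-1])
def onz(n,uv,z):
    o,d=ray(n,uv); return o+d*(z-o[2])/d[2]
E
python3 - <<'E'
from h import *
snap('scene','s0.png',s=1.4); snap('top','t0.png',s=1.4)
for n in('scene','top'): print(vision.calibration(n))
print(readout.observe(), arm.tcp_to_grasp)
E
```

```text
{'fov_y': 50.69784421943875, 'cx': 285.85319479102253, 'cy': 205.44152754649156, 'k1': -0.04161490900595565, 'pose': array([[ 0.58152611,  0.41060526, -0.70230386, -0.04648903],
       [-0.81322176,  0.31707342, -0.48799059, -0.55401433],
       [ 0.02231038,  0.85490805,  0.51829961,  0.59360713],
       [ 0.        ,  0.        ,  0.        ,  1.        ]])}
{'fov_y': 43.32228800329788, 'cx': 274.57845046156365, 'cy': 205.33715656458523, 'k1': -0.18189640416534478, 'pose': array([[ 0.00260588,  0.99374456, -0.11164661,  0.47890462],
       [-0.99973528,  0.00514115,  0.02242616, -0.09588593],
       [ 0.02285986,  0.11155862,  0.99349489,  1.27054548],
       [ 0.        ,  0.        ,  0.        ,  1.        ]])}
{'clock': 0.1, 'joints': array([ 1.24037565,  0.43514162,  0.02493974,  1.57396616, -0.01161639,
        1.1340157 , -0.07509564]), 'dq': array([ 0.00013613, -0.00213341, -0.00020808, -0.00291759,  0.00108863,
        0.00054291,  0.00220367]), 'joint_efforts': array([ 4.98794223e-03, -6.69127965e+01,  9.89013612e-01, -3.15144753e+01,
       -6.03575399e-02,  3.74582189e-02,  1.55500647e-04]), 'position': array([ 0.14103305, -0.60842282,  0.22604577]), 'ee_rot': array([-3.11988616e+00, -3.56867840e-01,  3.98369745e-04]), 'force': array([ 0.71476447,  0.81817291, -1.29764428]), 'ft_torque': array([-0.0035772 ,  0.08553365,  0.00704878]), 'gripper_force': 0.0, 'width': 0.9979294926681241} -0.0188
```

View pics/s0.png

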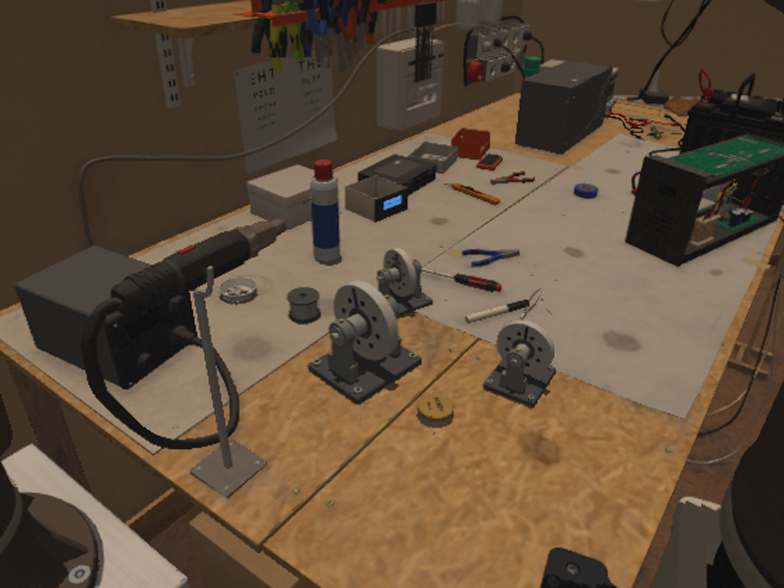

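View pics/t0.png

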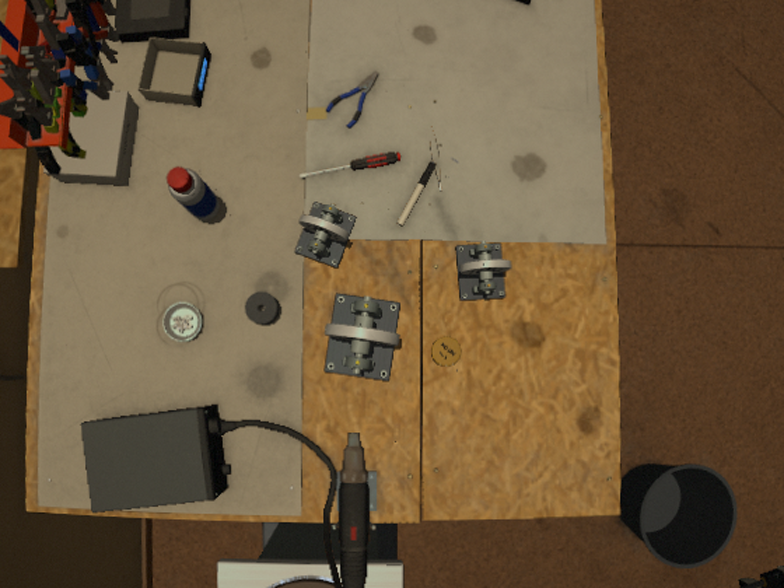

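The large stand is at top (362,337) and scene (365,345), in picture pixels at 1.4x. The two look-alikes are the smaller stands at top (325,233) and (483,270). The reel is at top (262,308), with the white bobbin dish at (182,322) resembling it, and the tin is at (446,350). The heat gun and its holder stand between the robot and the rotor. Next I'll take a crop to check the choice.

Run:
```python
from h import *
snap('scene','s1.png',(205,180,315,295),5)
q=np.array([(338,293),(400,298),(390,381),(324,375)])/1.4
p=np.array([onz('top',u,.012) for u in q]);print(p.round(4),p.mean(0))
print([np.linalg.norm(p[i]-p[i-1]).round(4) for i in range(4)])
for u,z in(((262,308),.038),((446,350),.019),((353,433),.25),((353,570),.25)): print(onz('top',np.array(u)/1.4,z))
```

```text
[[ 0.6104 -0.045   0.012 ]
 [ 0.6024 -0.151   0.012 ]
 [ 0.4611 -0.1342  0.012 ]
 [ 0.4708 -0.0224  0.012 ]] [ 0.53616331 -0.08815491  0.012     ]
[np.float64(0.1415), np.float64(0.1063), np.float64(0.1423), np.float64(0.1122)]
[0.58179617 0.08104613 0.038     ]
[ 0.51354579 -0.22873218  0.019     ]
[ 0.3932729  -0.07651558  0.25      ]
[ 0.20483902 -0.07699974  0.25      ]
```

View pics/s1.png

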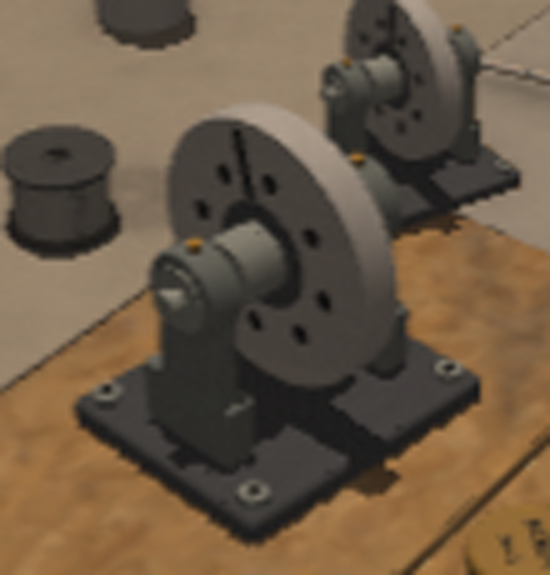

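The crop confirms the large stand, about 142 x 109 mm measured. The slot runs from crop (250,200) to (237,130), so it points near straight up. Next I'll fit the pose and triangulate the heat gun.

```bash
cat >> h.py <<'E'
def slotpt(S,th,r=.055,off=-.009):
    # rotor angle th: slot up at 0, top moves to -y
    x,y,yaw=S; u=np.array([np.cos(yaw),np.sin(yaw),0]); v=np.array([-np.sin(yaw),np.cos(yaw),0])
    return np.array([x,y,.085])+u*off-v*r*np.sin(th)+np.array([0,0,r*np.cos(th)])
E
python3 - <<'E'
from h import *
from scipy.optimize import least_squares
C=[(.068,.056),(.068,-.056),(-.068,-.056),(-.068,.056)]
top=np.array([(338,293),(400,298),(390,381),(324,375)])/1.4
sc={1:(480,385),2:(250,540),3:(78,408)}
sc={k:np.array(v)/5+[205,180] for k,v in sc.items()}
def w(S,c,z):
    x,y,t=S; return [x+c[0]*np.cos(t)-c[1]*np.sin(t),y+c[0]*np.sin(t)+c[1]*np.cos(t),z]
def res(S):
    r=[proj('top',w(S,C[i],.012))-top[i] for i in range(4)]+[proj('scene',w(S,C[k],.012 if k!=2 else .006))-sc[k] for k in sc]
    return np.concatenate(r)
f=least_squares(res,[.536,-.088,-.14]); S=f.x; print(S,f.fun.round(1))
np.save('S.npy',S)
def g(a): return np.r_[proj('scene',slotpt(S,a[0]))-(np.array([237,130])/5+[205,180]),proj('scene',slotpt(S,a[0],.025))-(np.array([250,200])/5+[205,180])]
f=least_squares(g,[0.]); print('slot',f.x,f.fun)
def tri(a,b):
    o1,d1=ray('scene',np.array(a)/1.4);o2,d2=ray('top',np.array(b)/1.4)
    s=np.linalg.lstsq(np.c_[d1,-d2],o2-o1,rcond=None)[0];return (o1+d1*s[0]).round(3),(o2+d2*s[1]).round(3)
print('nozzle',tri((283,228),(353,433)),'red',tri((187,250),(352,534)),'reel',tri((303,293),(262,308)), 'bottle',tri((323,165),(181,177)))
E
```

```text
[ 0.5352621  -0.08873454 -0.12709385] [-1.3  0.2  0.8  2.8  0.6  0.2  0.9 -1.7  0.8 -1.8  1.   0.  -1.8 -1.1]
slot [-0.24200548] [-0.04034123  0.06921584  0.09059403 -0.14027512]
nozzle (array([ 0.399, -0.08 ,  0.283]), array([ 0.396, -0.077,  0.284])) red (array([ 0.271, -0.079,  0.308]), array([ 0.268, -0.077,  0.309])) reel (array([0.582, 0.079, 0.047]), array([0.581, 0.08 , 0.047])) bottle (array([0.764, 0.19 , 0.193]), array([0.766, 0.187, 0.192]))
```

Call:
carry_out(increments=[44,34,0,0,0,0.0935,44,34,0,0,0,0.0935,44,34,0,0,0,0.0935,44,34,0,0,0,0.0935,44,34,0,0,0,0.0935,44,34,0,0,0,0.0935,44,34,0,0,0,0.0935,44,34,0,0,0,0.0935,42,34,0,0,0,0.0935,0,53,0,0,0,0.0935,0,53,-10,0,0,0.0935,0,53,-15,0,0,0.0935,0,54,-15,0,0,0.0935,0,0,0,0,0,0], grip=0.5, newtons=25)

```text
clock: 1.9
position: [0.5343, -0.0846, 0.1859]
ee_rot: [-2.347, -2.083, -0.0]
force: [0.1, -1.0, 0.1]
width: 0.502
gripper_force: 0.0
```

```bash
cat >> h.py <<'E'
from scipy.spatial.transform import Rotation as R
def st():
    s=readout.observe(); S=np.load('S.npy'); A=R.from_rotvec(s['ee_rot']).as_matrix()
    u=np.array([np.cos(S[2]),np.sin(S[2]),0]); v=np.array([-u[1],u[0],0]); d=s['position']-[S[0],S[1],.085]
    z=A[:,2]; print('t',s['clock'].__round__(2),'pos',s['position'].round(4),'in stand',(d@u).round(4),(d@v).round(4),d[2].round(4),'phi tool',np.arctan2(z@v,-z[2]).round(3),'zu',(z@u).round(3),'y.v',(A[:,1]@v).round(3),'y',A[:,1].round(2))
    print('F',s['force'].round(1),'M',s['ft_torque'].round(2),'w',round(s['width'],3),'gf',round(s['gripper_force'],1),'q',s['joints'].round(2)); return s
E
python3 - <<'E'
from h import *
st(); snap('scene','s2.png',(180,100,340,300),3.7); snap('top','t2.png',(170,140,400,320),3)
E
```

```text
t 1.9 pos [ 0.5343 -0.0846  0.1859] in stand -0.0015 0.004 0.1009 phi tool 0.002 zu -0.002 y.v 0.008 y [ 0.99 -0.12 -0.  ]
F [ 0.1 -1.   0.1] M [-0.09 -0.09  0.01] w 0.502 gf 0.0 q [ 0.4   0.38 -0.45  1.8   0.19  1.   -0.25]
```

View pics/s2.png

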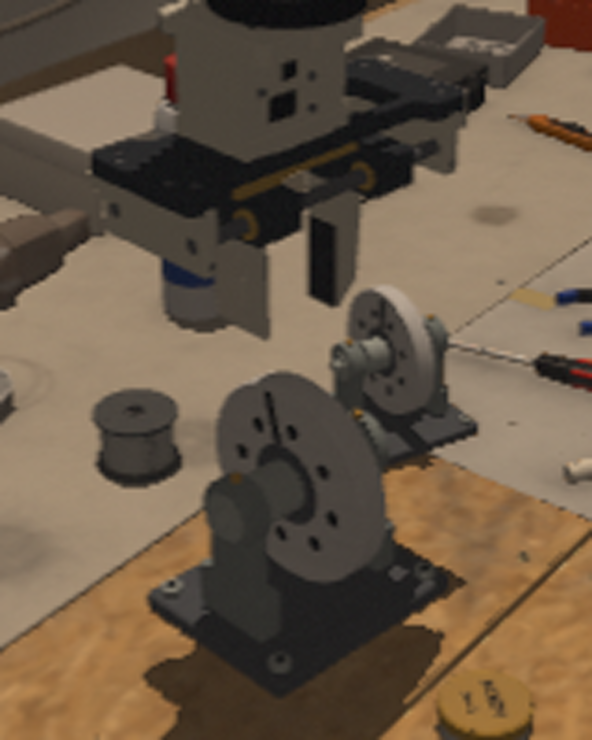

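The picture shows the open fingers straddling the disc plane above the rim. The slot is still near up at picture (272,415), and reel and tin are untouched.

Call:
carry_out(increments=[1,-4,-20,0,0,0,0,0,-25,0,0,0,0,0,-25,0,0,0,0,0,0,0,0,0])

```text
clock: 2.5
position: [0.5349, -0.0957, 0.1154]
ee_rot: [-2.36, -2.071, 0.004]
force: [-0.3, -0.4, 0.3]
width: 0.5
gripper_force: 0.0
```

Call:
carry_out(increments=[0,0,0,0,0,0,0,0,0,0,0,0,0,0,0,0,0,0,0,0,0,0,0,0], grip=1)

```text
clock: 3.0
position: [0.5363, -0.094, 0.1174]
ee_rot: [2.359, 2.074, 0.001]
force: [-2.5, -0.0, 6.5]
width: 0.196
gripper_force: 25.0
```

Run:
```python
from h import *
st()
# arc rows: phi 0 -> step, radius .031
def rows(p0,p1,n,r=.031,S=np.load('S.npy')):
    u=np.array([np.cos(S[2]),np.sin(S[2]),0]); v=np.array([-u[1],u[0],0]);P=lambda p:-v*r*np.sin(p)+[0,0,r*np.cos(p)]
    k=np.linspace(p0,p1,n+1)
    return [np.r_[(P(b)-P(a))*1000,u*(b-a)].round(3).tolist() for a,b in zip(k[:-1],k[1:])]
for a in rows(0,1.05,8): print(a)
```

```text
t 3.0 pos [ 0.5363 -0.094   0.1174] in stand 0.0017 -0.0051 0.0324 phi tool -0.0 zu 0.001 y.v -0.001 y [ 0.99 -0.13  0.  ]
F [-2.5 -0.   6.5] M [-0.12  0.38 -0.27] w 0.196 gf 25.0 q [ 0.39  0.46 -0.42  1.87  0.25  0.86 -0.29]
[-0.514, -4.024, -0.267, 0.13, -0.017, 0.0]
[-0.505, -3.955, -0.795, 0.13, -0.017, 0.0]
[-0.488, -3.818, -1.31, 0.13, -0.017, 0.0]
[-0.462, -3.615, -1.803, 0.13, -0.017, 0.0]
[-0.428, -3.35, -2.264, 0.13, -0.017, 0.0]
[-0.387, -3.027, -2.687, 0.13, -0.017, 0.0]
[-0.339, -2.652, -3.063, 0.13, -0.017, 0.0]
[-0.285, -2.232, -3.387, 0.13, -0.017, 0.0]
```

```bash
cat >> h.py <<'E'
def rows(p0,p1,n,r=.031):
    S=np.load('S.npy');u=np.array([np.cos(S[2]),np.sin(S[2]),0]); v=np.array([-u[1],u[0],0]);P=lambda p:-v*r*np.sin(p)+[0,0,r*np.cos(p)]
    k=np.linspace(p0,p1,n+1)
    for a,b in zip(k[:-1],k[1:]): print(np.r_[((P(b)-P(a))*1000).round(1),(u*(b-a)).round(3)].tolist())
E
python3 -c "
from h import *
rows(.157,1.207,8,.0328)"
```

```text
[-0.5, -4.2, -0.9, 0.13, -0.017, 0.0]
[-0.5, -4.0, -1.5, 0.13, -0.017, 0.0]
[-0.5, -3.8, -2.0, 0.13, -0.017, 0.0]
[-0.4, -3.5, -2.5, 0.13, -0.017, 0.0]
[-0.4, -3.1, -2.9, 0.13, -0.017, 0.0]
[-0.3, -2.7, -3.3, 0.13, -0.017, 0.0]
[-0.3, -2.3, -3.6, 0.13, -0.017, 0.0]
[-0.2, -1.8, -3.9, 0.13, -0.017, 0.0]
```

Call:
carry_out(increments=[-0.5,-4.2,-0.9,0.13,-0.017,0,-0.5,-4,-1.5,0.13,-0.017,0,-0.5,-3.8,-2,0.13,-0.017,0,-0.4,-3.5,-2.5,0.13,-0.017,0])

```text
clock: 3.5
position: [0.5343, -0.1072, 0.1109]
ee_rot: [-2.053, -1.81, -0.561]
force: [4.9, 17.5, -24.6]
width: 0.195
gripper_force: 24.9
```

```bash
python3 -c "
from h import *
st()"
```

```text
t 3.5 pos [ 0.5343 -0.1072  0.1109] in stand 0.0014 -0.0185 0.0259 phi tool 0.531 zu 0.001 y.v 0.001 y [ 0.99 -0.13  0.  ]
F [  4.9  17.5 -24.6] M [ 0.07 -0.74 -0.69] w 0.195 gf 24.9 q [ 0.89  0.66 -0.67  1.8  -0.16  0.91  0.29]
```

Call:
carry_out(increments=[-0.4,-3.1,-2.9,0.13,-0.017,0,-0.3,-2.7,-3.3,0.13,-0.017,0,-0.3,-2.3,-3.6,0.13,-0.017,0,-0.2,-1.8,-3.9,0.13,-0.017,0,0,0,0,0,0,0])

```text
clock: 4.12
position: [0.5325, -0.1196, 0.0934]
ee_rot: [-1.699, -1.486, -0.988]
force: [0.5, 4.7, -7.4]
width: 0.196
gripper_force: 25.0
```

Run:
```python
from h import *
st(); snap('scene','s3.png',(180,100,340,300),3.7)
```

```text
t 4.12 pos [ 0.5325 -0.1196  0.0934] in stand 0.0012 -0.031 0.0084 phi tool 1.055 zu 0.003 y.v -0.005 y [ 0.99 -0.13 -0.  ]
F [ 0.5  4.7 -7.4] M [-2.3   0.13 -0.38] w 0.196 gf 25.0 q [ 1.13  1.03 -0.8   1.66 -0.34  1.11  0.57]
```

View pics/s3.png

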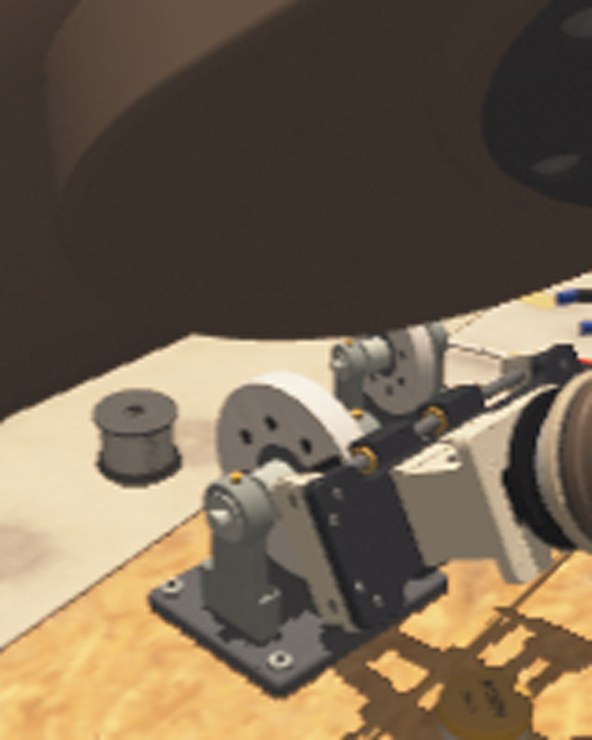

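The picture shows the hand at about 60° on the -y side, with the slot hidden under the fingers. I'll let go and swing back to the top while the rotor rolls.

Call:
carry_out(increments=[0,0,0,0,0,0,0,0,0,0,0,0,0.2,1.8,3.9,-0.13,0.017,0,0.3,2.3,3.6,-0.13,0.017,0,0.3,2.7,3.3,-0.13,0.017,0,0.4,3.1,2.9,-0.13,0.017,0,0.4,3.5,2.5,-0.13,0.017,0,0.5,3.8,2,-0.13,0.017,0,0.5,4,1.5,-0.13,0.017,0,0.5,4.2,0.9,-0.13,0.017,0,0,5,0,0,0,0,0,0,0,0,0,0,0,0,0,0,0,0,0,0,0,0,0,0,0,0,0,0,0,0,0,0,0,0,0,0,0,0,0,0,0,0,0,0,0,0,0,0], grip=0.6)

```text
clock: 6.42
position: [0.5362, -0.0888, 0.1168]
ee_rot: [2.358, 2.075, 0.0]
force: [-0.0, 0.8, -0.2]
width: 0.401
gripper_force: 0.0
```

Run:
```python
from h import *
st(); snap('scene','s4.png',(220,160,300,270),5)
```

```text
t 6.42 pos [ 0.5362 -0.0888  0.1168] in stand 0.0009 0.0 0.0318 phi tool 0.0 zu 0.0 y.v -0.0 y [ 0.99 -0.13  0.  ]
F [-0.   0.8 -0.2] M [-0.07 -0.08 -0.01] w 0.401 gf 0.0 q [ 0.36  0.46 -0.39  1.88  0.23  0.85 -0.28]
```

View pics/s4.png

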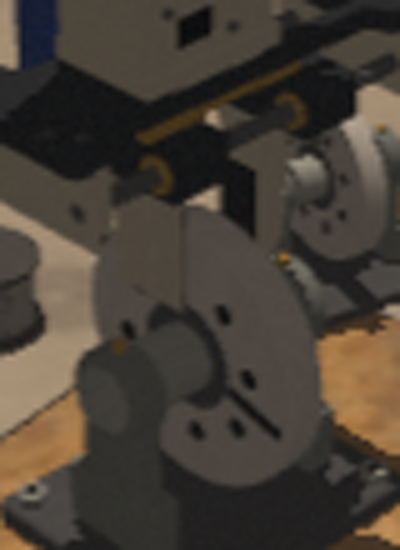

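The slot is now at lower right, with its outer end at picture (278,437), so the rotor rolled. I'll add a slot-angle detector on the scene image.

```bash
cat >> h.py <<'E'
def slot(show=True):
    g=cv2.cvtColor(vision.get_image('scene'),cv2.COLOR_RGB2GRAY).astype(np.float32); S=np.load('S.npy')
    th=np.radians(np.arange(-180,180,1.)); rr=np.linspace(.028,.052,13)
    uv=np.array([[proj('scene',slotpt(S,t,r)) for r in rr] for t in th]).astype(np.float32)
    s=cv2.remap(g,uv[:,:,0].copy(),uv[:,:,1].copy(),cv2.INTER_LINEAR)
    m=s.mean(1)+s.max(1)  # whole line dark
    bg=np.array([np.median(np.r_[np.roll(m,8)[i],np.roll(m,-8)[i]]) for i in range(360)])
    c=bg-m; o=np.argsort(-c)[:6]; print('slot cands deg',[(int(np.degrees(th[i]).round()),int(c[i])) for i in o]); 
    i=o[0];k=np.arange(i-5,i+6)%360;w=np.clip(c[k],0,None); print('est',round(float(np.degrees(th[i])+((np.arange(-5,6))*w).sum()/w.sum()),1),'t',readout.observe()['clock'])
E
python3 - <<'E'
from h import *
from scipy.optimize import least_squares
S=np.load('S.npy')
a=np.array([278,437])/5+[220,160];b=np.array([230,388])/5+[220,160]
f=least_squares(lambda t:np.r_[proj('scene',slotpt(S,t[0]))-a,proj('scene',slotpt(S,t[0],.025))-b],[2.]);print(np.degrees(f.x),f.fun)
slot();slot()
E
```

```text
[103.12235143] [ 0.7938758  -0.14632368 -0.1418884   0.72921891]Traceback (most recent call last):
  File "<stdin>", line 6, in <module>
  File "h.py", line 36, in slot
    uv=np.array([[proj('scene',slotpt(S,t,r)) for r in rr] for t in th]).astype(np.float32)
                  ~~~~^^^^^^^^^^^^^^^^^^^^^^^
  File "h.py", line 11, in proj
    c,f=K(n); T=np.linalg.inv(np.array(c['pose'])); q=T[:3,:3]@np.array(P)+T[:3,3]
        ~^^^
  File "h.py", line 9, in K
    c=vision.calibration(n); f=210/np.tan(np.radians(c['fov_y'])/2); return c,f
ValueError: time passes only in moves, steps and waits
```

```bash
python3 - <<'E'
s=open('h.py').read()
s=s.replace("def K(n):\n    c=vision","import functools\n@functools.cache\ndef K(n):\n    c=vision")
open('h.py','w').write(s)
E
python3 -c "
from h import *
slot();slot()"
```

```text
slot cands deg [(104, 71), (103, 70), (105, 66), (102, 66), (106, 54), (101, 47)]
est 103.7 t 6.575
slot cands deg [(104, 72), (103, 71), (102, 67), (105, 67), (106, 54), (101, 48)]
est 103.7 t 6.625
```

The rotor rolled from about 46° to 103.7° and stopped, so the heavy side is straight down at 104° + δ. Next I'll regrip and turn it further the same way to come at it from the other side.

Call:
carry_out(increments=[0,0,0,0,0,0,0,0,0,0,0,0,0,0,0,0,0,0], grip=1)

```text
clock: 7.0
position: [0.537, -0.0891, 0.1168]
ee_rot: [2.358, 2.074, 0.002]
force: [4.5, -0.1, -3.2]
width: 0.195
gripper_force: 25.0
```

```bash
python3 -c "
from h import *
st();slot();rows(0,1.152,9,.0318)"
```

```text
t 7.0 pos [ 0.537  -0.0891  0.1168] in stand 0.0017 -0.0001 0.0318 phi tool 0.0 zu 0.002 y.v -0.001 y [ 0.99 -0.13  0.  ]
F [ 4.5 -0.1 -3.2] M [-0.1 -0.8 -0.3] w 0.195 gf 25.0 q [ 0.36  0.46 -0.39  1.88  0.23  0.85 -0.28]
slot cands deg [(104, 73), (103, 71), (105, 68), (102, 65), (106, 57), (101, 46)]
est 103.9 t 7.05
[-0.5, -4.0, -0.3, 0.127, -0.016, 0.0]
[-0.5, -4.0, -0.8, 0.127, -0.016, 0.0]
[-0.5, -3.8, -1.3, 0.127, -0.016, 0.0]
[-0.5, -3.6, -1.8, 0.127, -0.016, 0.0]
[-0.4, -3.4, -2.2, 0.127, -0.016, 0.0]
[-0.4, -3.1, -2.6, 0.127, -0.016, 0.0]
[-0.3, -2.7, -3.0, 0.127, -0.016, 0.0]
[-0.3, -2.3, -3.3, 0.127, -0.016, 0.0]
[-0.2, -1.9, -3.6, 0.127, -0.016, 0.0]
```

Call:
carry_out(increments=[-0.5,-4,-0.3,0.127,-0.016,0,-0.5,-4,-0.8,0.127,-0.016,0,-0.5,-3.8,-1.3,0.127,-0.016,0,-0.5,-3.6,-1.8,0.127,-0.016,0,-0.4,-3.4,-2.2,0.127,-0.016,0,-0.4,-3.1,-2.6,0.127,-0.016,0,-0.3,-2.7,-3,0.127,-0.016,0,-0.3,-2.3,-3.3,0.127,-0.016,0,-0.2,-1.9,-3.6,0.127,-0.016,0,0,0,0,0,0,0])

```text
clock: 8.3
position: [0.5327, -0.118, 0.0959]
ee_rot: [-1.621, -1.419, -1.056]
force: [2.0, 2.7, -4.5]
width: 0.196
gripper_force: 25.0
```

```bash
python3 -c "
from h import *
st();slot()"
```

```text
t 8.3 pos [ 0.5327 -0.118   0.0959] in stand 0.0011 -0.0294 0.0109 phi tool 1.159 zu 0.0 y.v -0.003 y [ 0.99 -0.13 -0.01]
F [ 2.   2.7 -4.5] M [-1.83 -0.09 -0.83] w 0.196 gf 25.0 q [ 1.14  1.08 -0.78  1.63 -0.39  1.17  0.62]
slot cands deg [(53, 113), (52, 112), (54, 108), (51, 101), (55, 98), (77, 89)]
est 52.6 t 8.35
```

Call:
carry_out(increments=[0,0,0,0,0,0,0,0,0,0,0,0,0.2,1.9,3.6,-0.127,0.016,0,0.3,2.3,3.3,-0.127,0.016,0,0.3,2.7,3,-0.127,0.016,0,0.4,3.1,2.6,-0.127,0.016,0,0.4,3.4,2.2,-0.127,0.016,0,0.5,3.6,1.8,-0.127,0.016,0,0.5,3.8,1.3,-0.127,0.016,0,0.5,4,0.8,-0.127,0.016,0,0.5,4,0.3,-0.127,0.016,0,0,0,0,0,0,0,0,0,0,0,0,0,0,0,0,0,0,0,0,0,0,0,0,0], grip=0.6)

```text
clock: 10.22
position: [0.5357, -0.0905, 0.1165]
ee_rot: [-2.361, -2.072, 0.0]
force: [-0.7, 0.9, 0.8]
width: 0.397
gripper_force: 0.0
```

```bash
python3 -c "
from h import *
st();slot();slot()"
```

```text
t 10.22 pos [ 0.5357 -0.0905  0.1165] in stand 0.0007 -0.0016 0.0315 phi tool 0.0 zu -0.0 y.v -0.003 y [ 0.99 -0.13 -0.  ]
F [-0.7  0.9  0.8] M [-0.02 -0.09 -0.02] w 0.397 gf 0.0 q [ 0.34  0.45 -0.37  1.88  0.21  0.85 -0.26]
slot cands deg [(172, 72), (173, 71), (171, 64), (174, 62), (175, 46), (170, 44)]
est 172.5 t 10.275
slot cands deg [(172, 71), (173, 70), (171, 63), (174, 62), (175, 46), (170, 44)]
est 172.6 t 10.325
```

It stayed at 172°, still inside the stay-put band. I'll take one more turn of +66°.

Call:
carry_out(increments=[0,1.5,0,0,0,0,0,0,0,0,0,0,0,0,0,0,0,0], grip=1)

```text
clock: 10.7
position: [0.5372, -0.0874, 0.1168]
ee_rot: [2.358, 2.074, 0.003]
force: [5.8, 0.8, -4.4]
width: 0.192
gripper_force: 25.0
```

Call:
carry_out(increments=[-0.5,-4,-0.3,0.127,-0.016,0,-0.5,-4,-0.8,0.127,-0.016,0,-0.5,-3.8,-1.3,0.127,-0.016,0,-0.5,-3.6,-1.8,0.127,-0.016,0,-0.4,-3.4,-2.2,0.127,-0.016,0,-0.4,-3.1,-2.6,0.127,-0.016,0,-0.3,-2.7,-3,0.127,-0.016,0,-0.3,-2.3,-3.3,0.127,-0.016,0,-0.2,-1.9,-3.6,0.127,-0.016,0,0,0,0,0,0,0])

```text
clock: 11.95
position: [0.5328, -0.1174, 0.0962]
ee_rot: [-1.622, -1.419, -1.056]
force: [-0.9, -2.4, 1.0]
width: 0.194
gripper_force: 25.0
```

```bash
python3 -c "
from h import *
st();slot()"
```

```text
t 11.95 pos [ 0.5328 -0.1174  0.0962] in stand 0.0012 -0.0288 0.0112 phi tool 1.158 zu 0.001 y.v -0.004 y [ 0.99 -0.13 -0.  ]
F [-0.9 -2.4  1. ] M [-1.34 -0.09 -0.48] w 0.194 gf 25.0 q [ 1.12  1.07 -0.76  1.63 -0.42  1.18  0.64]
slot cands deg [(73, 111), (74, 110), (75, 99), (72, 93), (76, 88), (44, 64)]
est 74.0 t 12.0
```

Call:
carry_out(increments=[0,0,0,0,0,0,0,0,0,0,0,0,0.2,1.9,3.6,-0.127,0.016,0,0.3,2.3,3.3,-0.127,0.016,0,0.3,2.7,3,-0.127,0.016,0,0.4,3.1,2.6,-0.127,0.016,0,0.4,3.4,2.2,-0.127,0.016,0,0.5,3.6,1.8,-0.127,0.016,0,0.5,3.8,1.3,-0.127,0.016,0,0.5,4,0.8,-0.127,0.016,0,0.5,4,0.3,-0.127,0.016,0,0,0,0,0,0,0,0,0,0,0,0,0,0,0,0,0,0,0,0,0,0,0,0,0,0,0,0,0,0,0,0,0,0,0,0,0], grip=0.6)

```text
clock: 14.12
position: [0.536, -0.0878, 0.1166]
ee_rot: [-2.359, -2.074, 0.0]
force: [1.0, -0.1, 0.2]
width: 0.394
gripper_force: 0.0
```

```bash
python3 -c "
from h import *
st();slot();slot();slot()"
```

```text
t 14.12 pos [ 0.536  -0.0878  0.1166] in stand 0.0006 0.0011 0.0316 phi tool 0.0 zu -0.0 y.v -0.001 y [ 0.99 -0.13 -0.  ]
F [ 1.  -0.1  0.2] M [-0.06 -0.09 -0.01] w 0.394 gf 0.0 q [ 0.32  0.45 -0.34  1.88  0.2   0.84 -0.25]
slot cands deg [(174, 67), (175, 67), (173, 60), (176, 58), (172, 49), (177, 43)]
est 174.4 t 14.175
slot cands deg [(175, 68), (174, 68), (173, 60), (176, 58), (172, 49), (177, 43)]
est 174.4 t 14.225
slot cands deg [(175, 68), (174, 67), (173, 60), (176, 59), (172, 50), (177, 44)]
est 174.4 t 14.275
```

The second stop is at 174.4°, so the midpoint is 139.1° with δ = 35°, which agrees with it staying at 172°. I'll grip at +35° and turn back to 0.

```bash
python3 -c "
from h import *
rows(0,.616,5,.0316)"
```

```text
[-0.5, -3.9, -0.2, 0.122, -0.016, 0.0]
[-0.5, -3.8, -0.7, 0.122, -0.016, 0.0]
[-0.5, -3.7, -1.2, 0.122, -0.016, 0.0]
[-0.4, -3.5, -1.6, 0.122, -0.016, 0.0]
[-0.4, -3.3, -2.0, 0.122, -0.016, 0.0]
```

Call:
carry_out(increments=[-0.5,-3.9,-0.2,0.122,-0.016,0,-0.5,-3.8,-0.7,0.122,-0.016,0,-0.5,-3.7,-1.2,0.122,-0.016,0,-0.4,-3.5,-1.6,0.122,-0.016,0,-0.4,-3.3,-2,0.122,-0.016,0,0,0,0,0,0,0,0,0,0,0,0,0])

```text
clock: 15.15
position: [0.5341, -0.1044, 0.1115]
ee_rot: [-2.0, -1.763, -0.636]
force: [0.1, 0.4, 0.6]
width: 0.398
gripper_force: 0.0
```

Call:
carry_out(increments=[0,0,0,0,0,0,0,0,0,0,0,0,0,0,0,0,0,0,0,0,0,0,0,0], grip=1)

```text
clock: 15.65
position: [0.5346, -0.1047, 0.1116]
ee_rot: [-2.0, -1.761, -0.639]
force: [2.8, 3.7, -0.1]
width: 0.194
gripper_force: 24.9
```

Call:
carry_out(increments=[0.4,3.3,2,-0.122,0.016,0,0.4,3.5,1.6,-0.122,0.016,0,0.5,3.7,1.2,-0.122,0.016,0,0.5,3.8,0.7,-0.122,0.016,0,0.5,3.9,0.2,-0.122,0.016,0,0,0,0,0,0,0,0,0,0,0,0,0,0,0,0,0,0,0])

```text
clock: 16.65
position: [0.5376, -0.0849, 0.1171]
ee_rot: [2.356, 2.078, 0.006]
force: [5.6, 8.3, -3.4]
width: 0.196
gripper_force: 24.9
```

```bash
python3 -c "
from h import *
st();slot();snap('scene','s5.png',(180,100,340,300),3.5)"
```

```text
t 16.65 pos [ 0.5376 -0.0849  0.1171] in stand 0.0018 0.0041 0.0321 phi tool 0.003 zu 0.002 y.v 0.002 y [ 0.99 -0.13  0.  ]
F [ 5.6  8.3 -3.4] M [ 1.73 -1.35 -0.2 ] w 0.196 gf 24.9 q [ 0.3   0.45 -0.32  1.88  0.18  0.84 -0.24]
slot cands deg [(137, 63), (136, 62), (138, 58), (139, 49), (135, 48), (140, 38)]
est 137.1 t 16.7
```

View pics/s5.png

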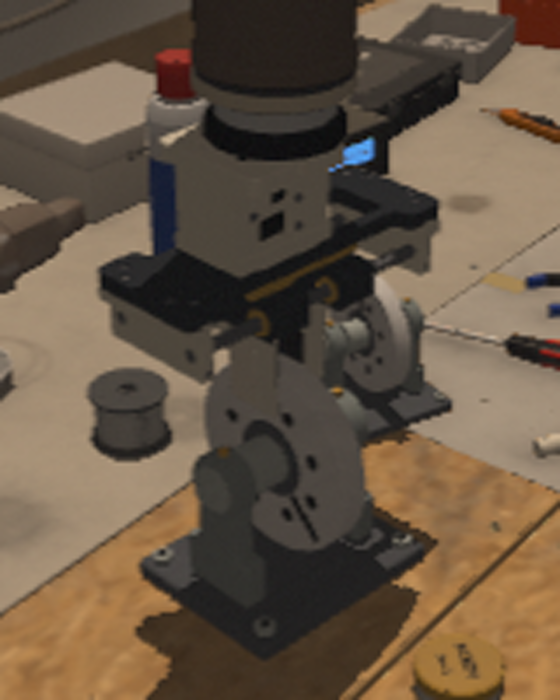

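The gripped rotor's slot is at lower right, picture (305,520), measured at 137°, against a 139° target with a 9° tolerance. The reel and tin are in place, so I'm handing in.

```bash
python3 -c "
from h import *
slot();print(arm.sign_off())"
```

```text
slot cands deg [(137, 62), (136, 61), (138, 57), (139, 50), (135, 47), (140, 39)]
est 137.2 t 16.8
the job is handed in; nothing more can be done
None
```

I handed the job in with the rotor gripped at 25 N and still, its slot at 137°; releasing it from both sides gave stops at 104° and 174°, which puts the heavy side straight down at 139°, about 2° off and within the 9° allowed. No result came back from the hand-in; the reel and tin look untouched.

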